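Turn the cup to the front and hang it on the spring scale

TASK

Push the turntable round by its finger lugs, without touching the cup, until the cup stands at the front, in line with the tongue on the turntable's foot. Then take the cup by its wooden knob and hang it by the peak of its wire bail on the sprung hook of the scale, letting the hook take the weight gently without a drop or bounce, and let go. Finish when the cup hangs upright and free from the dipped hook and has stopped moving, with the jar still upright on the turntable and the plate and the stirring stick left where they were.

Things in the scene. Friction and masses are not known exactly. Their poses are not given: they have to be found in the camera images.
- cup: Open aluminium cup, 72 mm tall, 72 mm across the rim, 58 at the foot, 200 to 310 g. Over it a rigid 6 mm wire bail along the cup's x axis: uprights at x = +-36 mm to 117 mm up, then sloping to a peak over the middle at 135 mm; on it an 8 mm stem and a wooden knob. Same after a half turn. Origin: centre of the underside, z up. Starts on the turntable, at any yaw.
- bail_peak (a point): Centre of the bail wire at its peak, 135 mm above the cup's underside; this is what rests in the hook. Axes as the cup's.
- knob (a point): Centre of the round wooden knob, 24 mm in diameter and 32 mm tall, 42 mm above the bail's peak, 177 mm above the cup's underside: where to grip the cup from above, at any yaw.
- turntable: Fixed foot of the turntable; origin on the board, on the turning axis. The disc on it is 250 mm across, its top 30 mm above the board; it turns freely either way with a little drag (1 to 2 N at the rim) and stays where it is left. A tongue 26 mm wide sticks out from under the disc along the foot's -x axis, to 157 mm from the axis: that side is the front.
- cup_place (a point): Point on the top of the turning disc, 75 mm from the axis, where the cup stands at the start (within about 6 mm); turns with the disc. Four upright finger lugs, 12 mm in diameter, tops 55 mm above the board, stand on the disc 115 mm from the axis, at 60, 120, 240 and 300 degrees from the direction axis -> cup_place.
- front_mark (a point): Fixed point 75 mm from the turning axis towards the tongue, at the height of the disc's top: where cup_place and the cup must come; within 15 mm is good.
- scale: Fixed brick pier (90 x 110 x 224 mm) with a steel plate that carries the spring scale. Origin on the board straight below the hook's seat; the hook points along -x. Plate and guides begin 120 mm from the seat on the +x side; nothing there is taller than 236 mm above the board; the space above the hook is open. The bail must lie across the hook: cup's x axis along the scale's y axis.
- hook_seat (a point): Where a 6 mm bar's centre lies in the lowest point of the hook; 197 mm above the board unloaded, moves with the hook. The hook is an 8 mm bar, sloping down from the scale's +x side to the seat, then up towards -x to a tip 20 mm out and 13 mm above the seat. Bring the bail in from -x over the tip, 18 to 40 mm above the seat, the hook passing between bail and cup rim, then lower.
- hook (a joint): How far the hook has dipped, in m: 0 unloaded, up to 0.065. Spring of 80 N/m, lightly damped: the cup alone dips it 24 to 38 mm (about 31), and it bobs for a second or two if let go suddenly.
- jar: Bystander: short clear plastic jar with a clip-on lid, 64 mm across (70 mm over the clips), 58 mm tall; stands on the disc opposite the cup, 59 mm from the axis; origin at the centre of its underside. It rides along.
- plate: Bystander: white ceramic plate, 150 mm across, 18 mm tall, on the board; origin at the centre of its underside.
- stick: Bystander: flat wooden stirring stick, 180 x 14 x 6 mm, lying on the board along its x axis; origin at the centre of its underside.
Not all that is in view belongs to the job. There is more than one size of the cup; the one meant has the size given above.

How it is judged:
On the way, in this order (a step that is already met when the one before it is completed fails the run):
1. the turntable has been turned so that the cup, standing in its place on it, is at the front mark (within 25 mm) (horizontal distance between cup_place and front_mark below 0.025 m and distance between cup and cup_place below 0.02 m), for 0.4 s.
2. the cup's bail lies in the hook and the hook has dipped under it (distance between bail_peak and hook_seat below 0.014 m and value of joint hook between 0.015 and 0.055 m), for 0.2 s.
At the end, for the whole second after the job is handed in: The cup hangs by its bail's peak in the hook (within 14 mm of the hook's seat), upright within 0.2 rad, the hook dipped 15 to 55 mm and carrying it, both at rest (cup below 30 mm/s, hook below 15 mm/s); the jar stands upright on the turntable, plate and stick are within 30 mm of where they were (all of step 2 and contact force between cup and hook above 1.2 N and angle between cup's own z axis and vertical below 0.2 rad and linear speed of cup below 0.03 m/s and velocity of joint hook between -0.015 and 0.015 m/s and angle between jar's own z axis and vertical below 0.15 rad and horizontal distance between jar and turntable below 0.09 m and height (world z) of jar above 0.02 m and distance of each of plate, stick from where it was at the start of the episode below 0.03 m); the robot touches nothing.
It fails at once if the cup is touched while it is still away from the front (contact force between the fingers and cup above 1 N and horizontal distance between cup_place and front_mark above 0.04 m and distance between cup and cup_place below 0.025 m).
It fails at once if the load is dropped on the hook, or the hook let fly (hook faster than 0.25 m/s) (velocity of joint hook above 0.25 m/s or velocity of joint hook below -0.25 m/s).
It fails at once if the cup is tipped over (angle between cup's own z axis and vertical above 0.8 rad).
It fails at once if the jar is knocked over or off the turntable (angle between jar's own z axis and vertical above 0.4 rad or height (world z) of jar below 0.015 m).
It fails at once if the plate or the stirring stick is pushed away (distance of any of plate, stick from where it was at the start of the episode above 0.03 m).
It also fails if it takes over 67 s, if anything falls off the work surface, if the arm or the gripper's body presses on something with over 40 N, if the wrist force passes 120 N, or if a joint passes its speed limit or range.

ROBOT

A 6-joint arm with a two-finger parallel gripper is mounted at the origin on the work surface. World frame = base frame: x ahead of the robot, y to its left, z up, the work surface at z = 0. Lengths are in m, angles in rad, forces in N, time in s.
With the tool pointing down it reaches from about 0.3 to 0.775 m from the base axis. Payload 14.6 kg.
Tool frame: the origin (TCP) lies at the very end of the fingers, on their centre line; the grasp point (between the pads) lies 19 mm behind it; z points along the fingers, y is the direction in which the jaws open and shut (so a half turn about z gives the same grasp; the last joint's range is limited). The gripper opens to 85 mm and grips with 20 to 120 N. Pads are 22 mm wide; open, the fingers measure 114 mm over their backs; the gripper's body (76 mm by 85 mm) begins 54 mm behind the grasp point. The pads swing forward as they close: fully open they stand 13 mm farther back than shut.
Start: joints at [-1.316, 0.3, 1.521, -0, 1.321, -0.067], TCP at [0.174, -0.522, 0.231] pointing down, gripper open.
Joint ranges: [-3.03, 3.03], [-0.79, 2.21], [0.23, 2.52], [-1.04, 4.18], [0, 3.07], [-2.55, 2.55]. Speed limits (rad/s): [2.22, 2.22, 2.57, 3.14, 3.14, 3.14].

INTERFACE

Orientations are given as a unit quaternion [w, x, y, z].
In Python, from bench import r, get_image, camera_info, ticket, models gives the robot as it stands. The module is installed in compiled form; this text tells all that it offers.
- The arm moves only by the tool send_rows, never from a script. Its argument "steps" is one flat list of numbers, 4 for each row, row after row: the shift along the tool's x, y, z in m, then the turn about the tool's z in units of 6 degrees (1.0 is 6 degrees). A call has 1 to 8 rows; each row shifts and turns the commanded pose from where the row before left it, along the tool's axes as they then stand; what a row does not reach is not made up. A row lasts 1/12 s, in which the tool goes at most 41.7 mm and 7.16 degrees, less where a joint would pass 70% of its speed; a pose out of reach is approached as far as the arm can. A call with a gripper value outside its range is refused whole. "jaw" is the finger opening in m, from 0 to 0.0854, set as the call begins (left out, the last holds). The fingers move at their own pace and stop on an object; "squeeze" is the grip in N (left out, the last holds). Time passes only in rows, so rows that do not move let the fingers close. It gives the time, the measured TCP pose, the force and the opening at its end, in the units of the state.
- r.get_state(): the state, without advancing time (a new reading comes with each control period).
- get_image(name): name is "scene" or "top"; returns (picture, depth): 420x560x3 uint8, red, green, blue; 420x560 float32, m along the optical axis (not along the pixel's ray), 0 where there is no reading.
- camera_info(name): a dict with "fov_y" (degrees; the focal length in pixels is half the picture's height over the tangent of half this angle, whatever the lens; pixels are square), "cx", "cy" (the principal point, pixels), "rvec" (rotation vector, rad) and "tvec" (3), from world to camera coordinates, as OpenCV has them. Camera axes: x right, y down, z forward; pixel columns grow to the right and rows downward; lengths in m; the calibration is good to about 2 mm. A picture is of the moment at which its call begins. camera_info takes no time and is no camera call.
- ticket.hand_in(): hands the job in, once; it reports no verdict.
Trained networks look in the newest picture that a camera, given by its name, has taken for a name from the list of things; names that differ only in an ending like _2 or _b are one class to them, and where a whole thing is asked for, a point or a joint stands for the part that bears it (a point fixed in the world has none). Each returns a list of dicts, best first, with "score" (0 to 1); they miss things now and then, are a little off and sometimes report something else, mostly with a low value. They report only what shows in the picture. A call takes as long as a camera call. They do not tell look-alikes from the thing itself.
- models.boxes_of(camera, name): "at" ([x, y, z] in m, in world coordinates, good to about 4 mm: the middle of the surface that is visible of it).
The state is a dict: "t": time; "joint_positions": joint angles; "joint_vel": joint speeds; "tau": joint torques, N m; "tcp_pos": TCP position; "orientation": TCP orientation; "ft_force": force on the tool from outside, world axes, zero at the start; "ft_torque": the same for the moment, N m; "finger_gap": finger opening in m.
Only numpy, scipy, OpenCV 4.12 (cv2) and the standard library are available. Lean on these libraries where they do the work, as an engineer would, in place of code of your own. Each camera call takes 0.05 s, during which the arm holds its last target.

## Working session

There is one attempt and no reset: what is moved stays moved. The work goes in short steps, Python scripts to look and compute and a tool call to move; the robot and the scene stay as the last step left them, time stands still between calls to the robot, and variables do not carry over. Pictures are saved under pics/ and viewed, and the job is handed in when it is done.

Besides the shell and the picture viewer there is one more tool, called in YAML: its name, and indented under it one key for each argument. send_rows: Moves the arm, as the interface text tells. Its arguments: {"type":"object","properties":{"steps":{"type":"array"},"jaw":{"type":"number"},"squeeze":{"type":"number"}},"required":["steps"]}

```bash
mkdir -p pics; cat > h.py <<'E'
import numpy as np, cv2
from bench import r, get_image, camera_info, ticket, models
def cam(n):
    c=camera_info(n); R=cv2.Rodrigues(np.array(c['rvec'],float))[0]; t=np.array(c['tvec'],float).reshape(3)
    f=210/np.tan(np.radians(c['fov_y'])/2); return f,c['cx'],c['cy'],R,t
def cloud(n,d):
    f,cx,cy,R,t=cam(n); v,u=np.mgrid[0:420,0:560]
    P=np.stack([(u-cx)/f*d,(v-cy)/f*d,d],-1); W=(P-t)@R; W[d<=0]=np.nan; return W
def proj(n,p):
    f,cx,cy,R,t=cam(n); q=np.atleast_2d(p)@R.T+t; return np.c_[q[:,0]/q[:,2]*f+cx,q[:,1]/q[:,2]*f+cy]
def save(n,img,s=1):
    im=cv2.cvtColor(img,cv2.COLOR_RGB2BGR)
    if s!=1: im=cv2.resize(im,None,fx=s,fy=s,interpolation=cv2.INTER_CUBIC)
    cv2.imwrite('pics/'+n+'.png',im)
E
python3 - <<'E'
from h import *
np.set_printoptions(precision=4,suppress=True)
for n in('scene','top'):
    i,d=get_image(n); save(n+'0',i,1.4); np.save(n+'0.npy',d); np.save(n+'0i.npy',i); print(n,camera_info(n))
    for k in('cup','knob','bail_peak','turntable','cup_place','scale','hook_seat','hook','jar','plate','stick'):
        for o in models.boxes_of(n,k)[:3]:
            print(k,round(o['score'],2),np.array(o['at']),proj(n,o['at'])[0].round())
s=r.get_state();print(s)
E
```

```text
scene {'fov_y': 43.96312007627175, 'cx': 275.54166900157236, 'cy': 211.5669604728077, 'rvec': array([ 1.3877,  2.0978, -0.9796]), 'tvec': array([ 0.1498, -0.2521,  1.5221])}
cup 0.95 [0.6479 0.4308 0.0774] [441. 321.]
cup 0.79 [0.5537 0.2399 0.0888] [351. 250.]
cup 0.64 [0.5739 0.1117 0.0894] [286. 239.]
knob 0.97 [0.6504 0.4356 0.0778] [444. 323.]
knob 0.79 [0.5527 0.2407 0.0882] [351. 250.]
bail_peak 0.9 [0.65   0.4299 0.0824] [441. 320.]
bail_peak 0.8 [0.5547 0.2371 0.0904] [349. 250.]
cup_place 0.65 [0.595  0.1709 0.0297] [309. 275.]
scale 0.77 [ 0.3345 -0.2471  0.1438] [188. 122.]
scale 0.23 [0.5509 0.2393 0.0849] [351. 251.]
hook_seat 0.63 [ 0.3676 -0.2466  0.2167] [177. 102.]
hook 0.86 [ 0.364 -0.247  0.218] [178. 101.]
jar 0.83 [0.5749 0.113  0.0913] [286. 239.]
plate 0.72 [ 0.7479 -0.0759  0.0089] [164. 300.]
stick 0.56 [ 0.3574 -0.1664  0.0036] [218. 180.]
top {'fov_y': 52.00583732987997, 'cx': 280.2032288917221, 'cy': 210.88745553209566, 'rvec': array([ 2.0886, -2.1168,  0.2495]), 'tvec': array([0.1093, 0.5701, 0.8836])}
cup 0.96 [0.6399 0.4325 0.0725] [131. 182.]
cup 0.91
[... 491 characters left out ...]
0.1046 0.0836] [279. 216.]
plate 0.7 [ 0.7483 -0.0732  0.0112] [351. 144.]
plate 0.5 [ 0.3063 -0.243   0.2234] [484. 338.]
stick 0.9 [ 0.3438 -0.1715  0.007 ] [404. 315.]
stick 0.44 [ 0.7528 -0.0779  0.0145] [353. 142.]
{'t': 1.2, 'joint_positions': array([-1.3156,  0.2999,  1.521 ,  0.    ,  1.3207, -0.0666]), 'joint_vel': array([-0.0004, -0.0007, -0.0004, -0.0001,  0.0005,  0.0005]), 'tau': array([ -0.0002, -54.3359, -36.1986,  -0.0001,   0.0006,  -0.    ]), 'tcp_pos': array([ 0.174 , -0.5218,  0.2313]), 'orientation': array([-0.    ,  0.9871,  0.1602,  0.    ]), 'ft_force': array([0.0245, 1.2737, 0.164 ]), 'ft_torque': array([-0.0297, -0.0155,  0.0222]), 'finger_gap': 0.08554544084787956}
```

View pics/scene0.png

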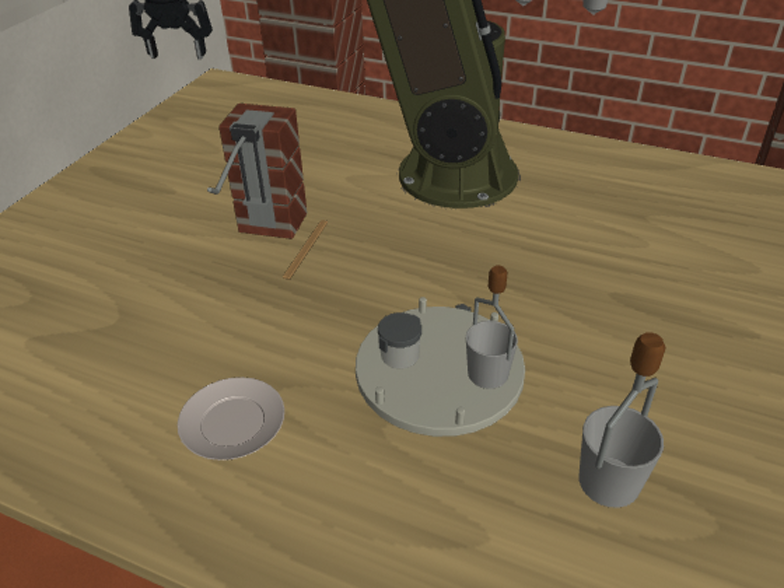

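View pics/top0.png

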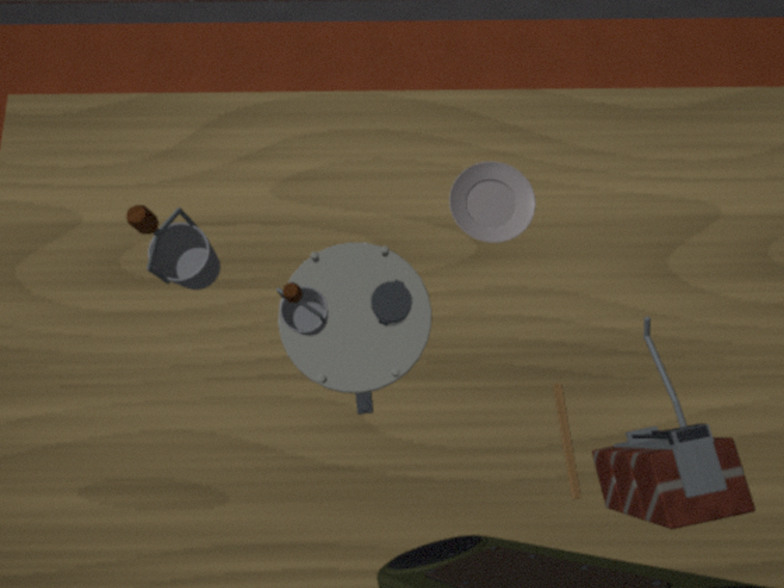

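The picture shows two cups with knobs. The small one is on the turntable (scene px ~(349,230), top ~(218,222)). A bigger look-alike is on the board (scene (441,320), top (130,180)). The tongue is at top px (260,287). Next I'll measure the details.

```bash
cat > m.py <<'E'
from h import *
np.set_printoptions(precision=4,suppress=True)
import sys
def discfit(W,lo=0.026,hi=0.034):
    m=(W[...,2]>lo)&(W[...,2]<hi)&(np.hypot(W[...,0]-.53,W[...,1]-.155)<.16)
    p=W[m]; # outline circle: 
    h=cv2.convexHull((p[:,:2]*1000).astype(np.float32))[:,0]
    (c,rad)=cv2.minEnclosingCircle(h); return np.array(c)/1000,rad, np.median(p[:,2])
for n in('top','scene'):
    W=cloud(n,np.load(n+'0.npy')); I=np.load(n+'0i.npy')
    print(n,discfit(W))
    c=discfit(W)[0]; X,Y,Z=W[...,0],W[...,1],W[...,2]
    rr=np.hypot(X-c[0],Y-c[1])
    m=((rr>.1)&(rr<.128)&(Z>.04)&(Z<.062)).astype(np.uint8)
    k,l=cv2.connectedComponents(m)
    for j in range(1,k):
        q=W[l==j]; 
        if len(q)>4: a=q[:,:2].mean(0)-c; print('lug?',len(q),q.mean(0),q[:,2].max(),np.hypot(*a),np.degrees(np.arctan2(a[1],a[0])))
    # knob: brown pixels high
    Rr=I.astype(int); b=(Rr[...,0]>Rr[...,2]*1.8)&(Z>.13)&(rr<.16)
    q=W[b]; print('knob',len(q), q.mean(0) if len(q) else 0, np.nanpercentile(q,[1,99],axis=0) if len(q) else 0)
    t=(rr>.128)&(rr<.17)&(Z>.004)&(Z<.03)&(X<.45)
    q=W[t]; print('tongue',len(q),q.mean(0) if len(q) else 0)
    if len(q): a=q[:,:2].mean(0)-c; print(np.degrees(np.arctan2(a[1],a[0])),np.hypot(q[:,0]-c[0],q[:,1]-c[1]).max())
    # rim of cup
    q=W[(rr<.14)&(Z>.096)&(Z<.106)&(Y>.16)]; print('rim',len(q),cv2.minEnclosingCircle((q[:,:2]*1000).astype(np.float32)) if len(q) else 0)
    q=W[(rr<.12)&(Z>.075)&(Z<.095)&(Y<.15)]; print('jartop',len(q),q.mean(0))
    q=W[(rr<.15)&(Z>.11)]; print('hi',len(q),q[:,2].max(), q[q[:,2]>.19].mean(0) if (q[:,2]>.19).any() else 0)
    # hook
    q=W[(X>.38)&(X<.6)&(Y<-.15)&(Y>-.4)&(Z>.1)]; print('hook',len(q)); 
    print(q[np.argsort(q[:,0])][::max(1,len(q)//25)])
    q=W[(X>.15)&(X<.38)&(Y<-.15)&(Y>-.4)&(Z>.215)]; print('pier top',len(q)); print(cv2.minAreaRect((q[:,:2]*1000).astype(np.float32)) if len(q) else 0, q[:,2].max() if len(q) else 0)
    print('plane', np.median(Z[(X>.6)&(abs(Y)<.05)&(X<.65)]))
    big=W[(np.hypot(X-.645,Y-.435)<.12)&(Z>.05)]; print('big max z',np.nanmax(big[:,2]))
E
python3 m.py
```

```text
top (array([0.5493, 0.1625]), 124.6845703125, np.float64(0.030200603155677314))
lug? 29 [0.651  0.1125 0.0528] 0.05788331916191884 0.11335048219782158 -26.14514494592729
lug? 28 [0.6432 0.2268 0.0517] 0.05772595415784507 0.11382754122493752 34.42290354094047
lug? 20 [0.546  0.2632 0.0533] 0.06193750838101192 0.10079532409887124 91.86432956208168
lug? 27 [0.4534 0.0983 0.0538] 0.05867449594636928 0.11536053600651622 -146.1859718524302
lug? 26 [0.4453 0.2124 0.0539] 0.05783833263730559 0.11530978334657468 154.35855763751195
knob 130 [0.5413 0.2351 0.2196] [[0.533  0.2249 0.2009]
 [0.5517 0.2463 0.2253]]
tongue 186 [0.4082 0.1519 0.0093]
-175.7302924036375 0.16997230427315993
rim 145 ((543.6226196289062, 235.22300720214844), 37.0671272277832)
jartop 706 [0.5574 0.1037 0.0879]
hi 251 0.22558830977652644 [0.5423 0.2344 0.2187]
hook 347
[[ 0.3804 -0.256   0.2228]
 [ 0.3841 -0.2553  0.2176]
 [ 0.3892 -0.2567  0.2198]
 [ 0.3929 -0.2509  0.218 ]
 [ 0.3981 -0.2514  0.2183]
 [ 0.4018 -0.2491  0.2165]
 [ 0.4069 -0.2527  0.2178]
 [ 0.4109 -0.2483  0.2128]
 [ 0.416  -0.2498  0.2147]
 [ 0.4203 -0.2
[... 1766 characters left out ...]
4256 -0.2454  0.2138]
 [ 0.43   -0.2485  0.2104]
 [ 0.4347 -0.2458  0.2085]
 [ 0.4404 -0.2424  0.2072]
 [ 0.4443 -0.2447  0.209 ]
 [ 0.4479 -0.2412  0.2015]
 [ 0.4504 -0.2442  0.2048]
 [ 0.4558 -0.2409  0.2034]
 [ 0.4596 -0.2411  0.203 ]
 [ 0.4635 -0.239   0.2006]
 [ 0.4688 -0.238   0.2013]
 [ 0.4736 -0.2379  0.1991]
 [ 0.4765 -0.2333  0.1992]
 [ 0.4791 -0.2372  0.1973]
 [ 0.4856 -0.2368  0.191 ]
 [ 0.4914 -0.2352  0.205 ]
 [ 0.4973 -0.2346  0.2011]
 [ 0.5013 -0.2322  0.2115]
 [ 0.5044 -0.2313  0.2061]]
pier top 1082
((315.613037109375, -267.8954162597656), (131.1324462890625, 112.80917358398438), 10.176810264587402) 0.24012910289587688
plane 0.0019141177424456656
big max z 0.261093852594439
```

```bash
python3 - <<'E'
from h import *
a=np.load('top0i.npy')[250:380,380:560]; b=np.load('scene0i.npy')[60:190,130:250]
c=np.load('scene0i.npy')[180:320,240:390]
z=[cv2.resize(x,None,fx=400/x.shape[0]*.75,fy=400/x.shape[0]*.75,interpolation=cv2.INTER_CUBIC)[:300,:] for x in(b,c)]
save('crop1',np.hstack(z)); save('crop2',a,4)
E
```

```text
(no output)
```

View pics/crop1.png

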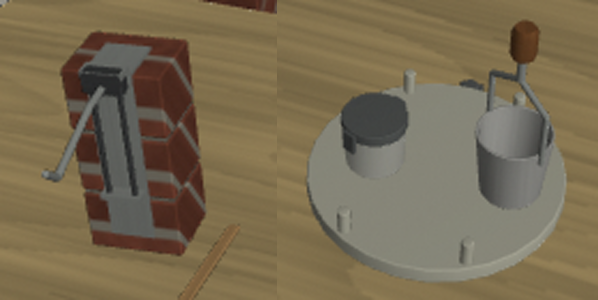

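View pics/crop2.png

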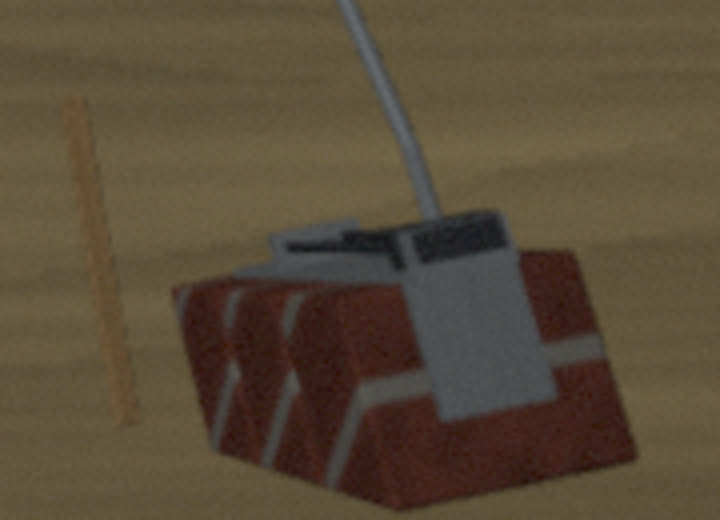

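send_rows:
  steps: [0,-0.02,-0.035,0,0,-0.02,-0.035,0,0,-0.02,-0.035,0,0.033,-0.0314,0,0,0.033,-0.0314,0,0,0.033,-0.0314,0,0,0.033,-0.0314,0,0,0.033,-0.0314,0,0]
  jaw: 0.05

```text
t: 1.87
tcp_pos: [0.2529, -0.279, 0.3364]
orientation: [0.0, 0.987, 0.16, 0.0]
ft_force: [1.9, -0.2, 0.7]
finger_gap: 0.0502
```

send_rows:
  steps: [0.033,-0.0314,0,0,0.033,-0.0314,0,0,0.033,-0.0314,0,0,0.033,-0.0314,0,0,0.033,-0.0314,0,0,0.033,-0.0314,0,0,0.033,-0.0314,0,0,0.033,-0.0314,0,0]

```text
t: 2.53
tcp_pos: [0.4095, 0.0158, 0.3366]
orientation: [0.0, 0.987, 0.16, 0.0]
ft_force: [1.0, -1.2, 0.3]
finger_gap: 0.0501
```

send_rows:
  steps: [0.033,-0.0314,0.02,0,0,0,0.035,-0.9,0,0,0.035,-0.9,0,0,0.035,-0.9,0,0,0.03,0,0,0,0,0]

```text
t: 3.03
tcp_pos: [0.4247, 0.0472, 0.1798]
orientation: [-0.001, 0.955, 0.298, -0.004]
ft_force: [-0.4, 0.3, -0.7]
finger_gap: 0.05
```

```bash
cat > g.py <<'E'
from h import *
def go(x,y,z,yaw=None):
    s=r.get_state(); w,a,b,c=s['orientation']; R=cv2.Rodrigues(np.zeros(3))[0]
    from scipy.spatial.transform import Rotation as Q
    R=Q.from_quat([a,b,c,w]).as_matrix()
    psi=np.degrees(np.arctan2(R[1,0],R[0,0])); d=R.T@(np.array([x,y,z])-s['tcp_pos'])
    print('t',round(s['t'],2),'tcp',s['tcp_pos'].round(4),'psi',psi.round(2),'delta',d.round(4),'turn',None if yaw is None else round(-((yaw-psi+90)%180-90)/6,3),'q',s['joint_positions'].round(2),'tilt',R[:,2].round(3))
E
python3 -c "
from g import *
go(.4537,.0977,.10,34)"
```

```text
t 3.03 tcp [0.4247 0.0472 0.1798] psi 34.66 delta [ 0.0531 -0.0247  0.0796] turn 0.11 q [ 0.02  0.08  1.91 -0.    1.16  0.99] tilt [-0.008 -0.    -1.   ]
```

send_rows:
  steps: [0.0265,-0.0123,0,0,0.0265,-0.0123,0,0.1,0,0,0.04,0,0,0,0.04,0,0,0,0,0,0,0,0,0]
  jaw: 0.045

```text
t: 3.53
tcp_pos: [0.4568, 0.0975, 0.1055]
orientation: [-0.0, 0.956, 0.292, -0.001]
ft_force: [0.3, 0.3, 0.8]
finger_gap: 0.0447
```

```bash
python3 -c "
from g import *
go(.4537,.0977,.042,34)
i,d=get_image('top'); save('top1',i[150:330,180:400],3)
i,d=get_image('scene'); save('scene1',i[160:330,220:400],3)"
```

```text
t 3.53 tcp [0.4568 0.0975 0.1055] psi 34.0 delta [-0.0023 -0.0018  0.0635] turn 0.0 q [ 0.13  0.27  1.88 -0.    0.99  1.11] tilt [-0.002 -0.    -1.   ]
```

View pics/scene1.png

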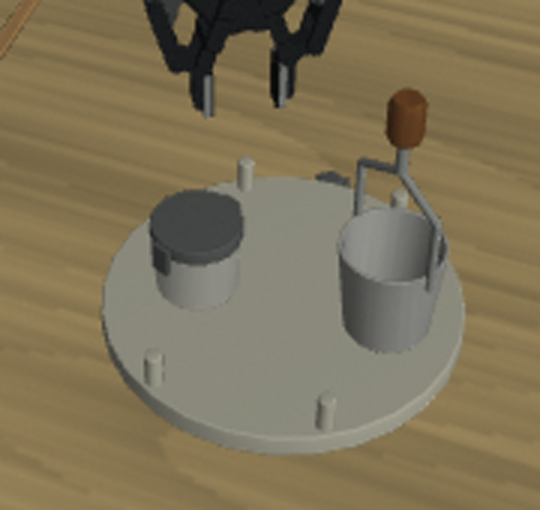

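View pics/top1.png

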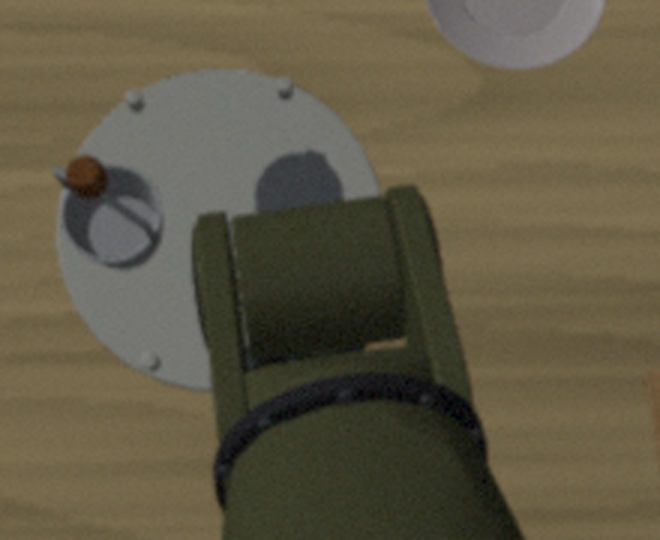

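send_rows:
  steps: [-0.002,-0.002,0.03,0,0,0,0.033,0,0,0,0,0,0,0,0,0]

```text
t: 3.97
tcp_pos: [0.4545, 0.098, 0.0432]
orientation: [0.0, 0.956, 0.292, 0.0]
ft_force: [0.0, -0.1, 0.4]
finger_gap: 0.0449
```

send_rows:
  steps: [0,0,0,0,0,0,0,0,0,0,0,0]
  jaw: 0.018

```text
t: 4.22
tcp_pos: [0.455, 0.0982, 0.0435]
orientation: [0.0, 0.956, 0.293, 0.002]
ft_force: [-0.4, -0.7, 0.1]
finger_gap: 0.0176
```

```bash
python3 -c "
from g import *
go(.4537,.0977,.042,34)
s=r.get_state();print(s['ft_force'],s['finger_gap'])
i,d=get_image('scene'); save('scene2',i[160:330,220:400],3)"
```

```text
t 4.22 tcp [0.455  0.0982 0.0435] psi 34.03 delta [-0.0013 -0.0003  0.0014] turn 0.005 q [0.13 0.38 1.92 0.   0.84 1.11] tilt [ 0.003  0.    -1.   ]
[-0.43919437 -0.70624374  0.08824355] 0.017642806163009457
```

View pics/scene2.png

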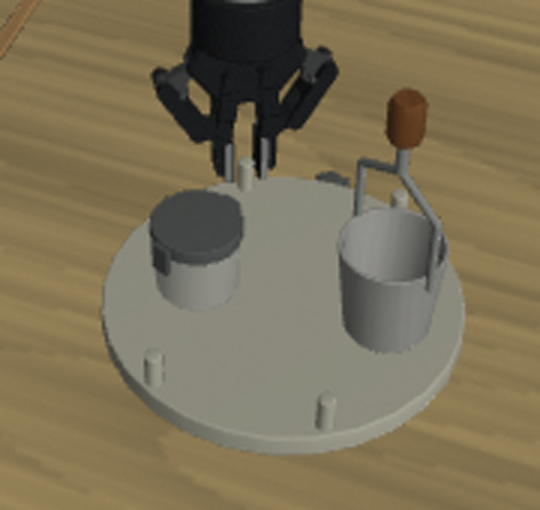

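send_rows:
  steps: [0.0001,0.005,0,-0.4,0.0003,0.009,0,-0.75,0.0004,0.009,0,-0.75,0.0004,0.009,0,-0.75,0.0004,0.009,0,-0.75,0.0004,0.009,0,-0.75,0.0003,0.006,0,-0.5,0,0,0,0]

```text
t: 4.93
tcp_pos: [0.4963, 0.0607, 0.0423]
orientation: [0.0, 0.857, 0.515, 0.001]
ft_force: [-0.5, 0.3, 0.0]
finger_gap: 0.0179
```

```bash
python3 -c "
from g import *
a=np.radians(214+27.9)
go(.549+.115*np.cos(a),.162+.115*np.sin(a),.042,34+27.9)
s=r.get_state();print(s['ft_force'],s['finger_gap'])
i,d=get_image('scene'); save('scene3',i[160:330,220:400],3)"
```

```text
t 4.93 tcp [0.4963 0.0607 0.0423] psi 62.05 delta [-0.0008 -0.0012  0.0003] turn 0.024 q [ 0.05  0.44  1.83 -0.    0.87  0.54] tilt [ 0.001  0.    -1.   ]
[-0.49991316  0.31685455  0.00433884] 0.017889424946142336
```

View pics/scene3.png

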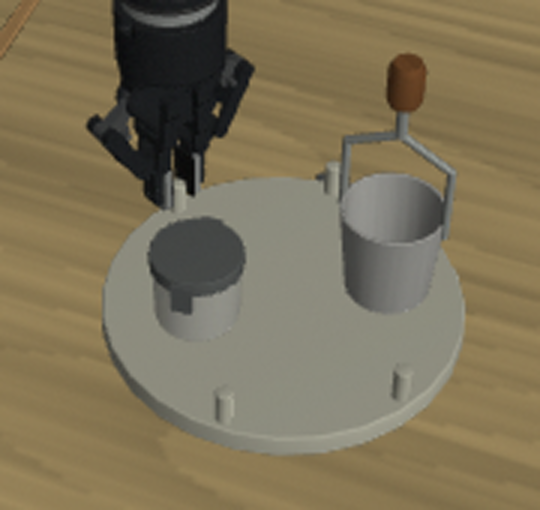

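send_rows:
  steps: [0.0001,0.005,0,-0.4,0.0003,0.009,0,-0.75,0.0003,0.009,0,-0.75,0.0003,0.009,0,-0.75,0.0003,0.009,0,-0.75,0.0004,0.009,0,-0.75,0.0003,0.009,0,-0.75,0.0003,0.009,0,-0.75]

```text
t: 5.65
tcp_pos: [0.5609, 0.0481, 0.0418]
orientation: [-0.0, 0.67, 0.743, -0.0]
ft_force: [-0.9, 1.1, 0.7]
finger_gap: 0.0181
```

send_rows:
  steps: [0.0003,0.009,0,-0.75,0.0003,0.009,0,-0.75,0.0003,0.009,0,-0.75,0.0003,0.009,0,-0.75,0.0003,0.009,0,-0.75,0.0003,0.006,0,-0.5,0,0,0,0]

```text
t: 6.23
tcp_pos: [0.6093, 0.0646, 0.0418]
orientation: [0.0, 0.489, 0.872, 0.0]
ft_force: [-0.6, 0.5, 0.3]
finger_gap: 0.0182
```

```bash
cat > m2.py <<'E'
from g import *
import sys
np.set_printoptions(precision=4,suppress=True)
tag=sys.argv[1]
c=np.array([.549,.162])
for n in('top','scene'):
    i,d=get_image(n); np.save(n+tag+'.npy',d); np.save(n+tag+'i.npy',i); W=cloud(n,d); X,Y,Z=[W[...,k] for k in range(3)]
    rr=np.hypot(X-c[0],Y-c[1])
    m=((rr>.1)&(rr<.128)&(Z>.04)&(Z<.062)).astype(np.uint8)
    k,l=cv2.connectedComponents(m)
    for j in range(1,k):
        q=W[l==j]
        if len(q)>15: a=q[:,:2].mean(0)-c; print('lug?',len(q),q.mean(0),np.hypot(*a),np.degrees(np.arctan2(a[1],a[0]))%360)
    q=W[(rr<.14)&(Z>.094)&(Z<.106)&(np.hypot(X-.474,Y-.156)<.06)]; print('rim',len(q),cv2.minEnclosingCircle((q[:,:2]*1000).astype(np.float32)) if len(q) else 0)
    I=i.astype(int); b=(I[...,0]>I[...,2]*1.8)&(Z>.13)&(rr<.16)
    q=W[b]; print('knob',len(q), q.mean(0) if len(q) else 0, np.nanpercentile(q,[1,99],axis=0) if len(q) else 0)
    b=(I[...,0]<I[...,2]*1.5)&(Z>.115)&(Z<.175)&(np.hypot(X-.474,Y-.156)<.055)
    q=W[b]
    if len(q)>5:
        mm=q[:,:2].mean(0); u,s_,v=np.linalg.svd(q[:,:2]-mm); print('bail',len(q),mm,s_,np.degrees(np.arctan2(v[0,1],v[0,0]))%180)
    save(n+tag,i[100:330,150:430] if n=='top' else i[150:330,200:440],2.5)
E
python3 m2.py 4; python3 -c "
from g import *
go(0.5,0.1,.1,0)"
```

```text
lug? 31 [0.6049 0.262  0.0525] 0.11455398621533082 60.786181773290004
lug? 29 [0.4903 0.2614 0.0524] 0.11545728055007715 120.53794457444364
rim 144 ((475.1203918457031, 164.5248565673828), 36.77969741821289)
knob 161 [0.4995 0.1298 0.2586] [[0.4647 0.0158 0.2132]
 [0.5932 0.1745 0.4322]]
bail 98 [0.474  0.1648] [0.2713 0.0169] 143.67090254099074
lug? 36 [0.4474 0.1608 0.0575] 0.10162471300436716 180.64850073274104
lug? 43 [0.4944 0.0645 0.0511] 0.11169709309968308 240.74766749160557
lug? 48 [0.4938 0.263  0.0516] 0.11505776291646672 118.64928519399628
lug? 55 [0.6242 0.0723 0.0549] 0.1170186625910496 309.98860215204434
lug? 56 [0.6087 0.2632 0.0515] 0.11751552661873567 59.45242729957433
rim 305 ((476.87982177734375, 162.3277130126953), 38.057613372802734)
knob 206 [0.4823 0.1654 0.2142] [[0.4689 0.154  0.1935]
 [0.489  0.1755 0.2272]]
bail 192 [0.4793 0.1631] [0.39   0.0247] 143.51236384920134
t 6.33 tcp [0.6086 0.0641 0.0416] psi 121.17 delta [ 0.0869 -0.0744 -0.0583] turn -9.805 q [ 0.05  0.64  1.49  0.    1.01 -0.5 ] tilt [-0.  0. -1.]
```

View pics/scene4.png

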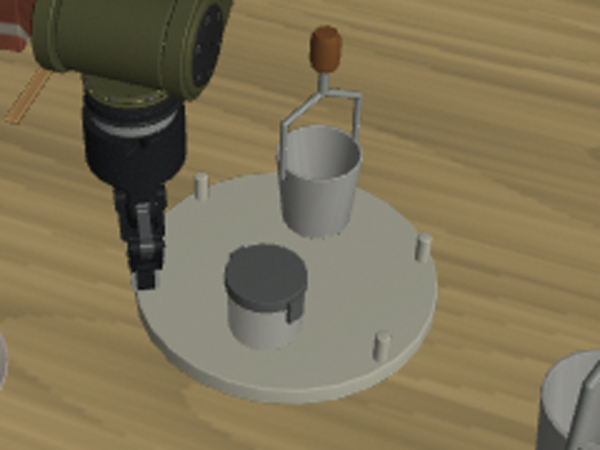

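View pics/top4.png

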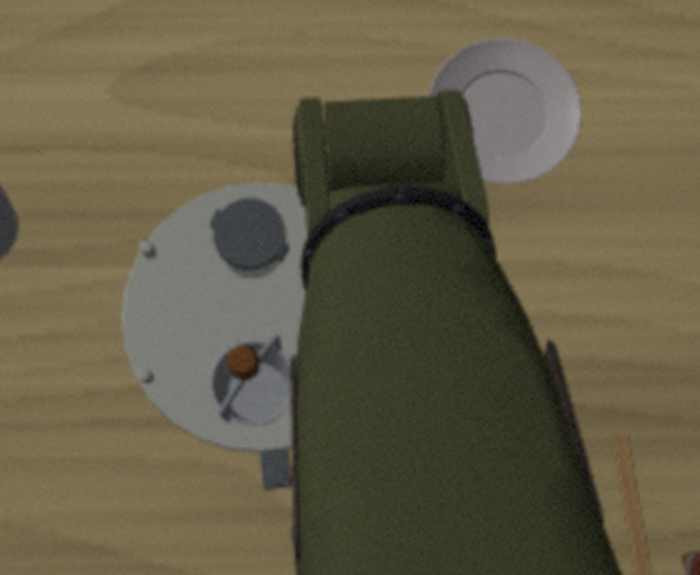

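send_rows:
  steps: [0.0,0.0045,0,-0.37,0.0,0.0045,0,-0.37,0,0,0,0,0,0,0,0]

```text
t: 6.67
tcp_pos: [0.6162, 0.0687, 0.0416]
orientation: [-0.0, 0.457, 0.889, -0.0]
ft_force: [-0.1, 0.2, -1.9]
finger_gap: 0.0182
```

send_rows:
  steps: [0,0,0,0,0,0,0,0,0,0,-0.035,0,0,0,-0.035,0,0,0,-0.035,0,0,0,-0.035,0,0,0,-0.035,0,0,0,-0.03,0]
  jaw: 0.045

```text
t: 7.33
tcp_pos: [0.6164, 0.0686, 0.2494]
orientation: [0.001, 0.456, 0.89, 0.0]
ft_force: [-1.3, 0.2, 0.3]
finger_gap: 0.0451
```

```bash
python3 m2.py 5; python3 -c "
from g import *
go(0.474,0.157,.30,0)"
```

```text
lug? 29 [0.5982 0.2653 0.0525] 0.11441012881087864 64.52234871994665
lug? 30 [0.4843 0.2573 0.0522] 0.11517309188796711 124.16560486701164
rim 121 ((474.85357666015625, 158.37765502929688), 37.956119537353516)
knob 262 [0.5303 0.1048 0.3853] [[0.4646 0.0158 0.2134]
 [0.5977 0.1688 0.5653]]
bail 96 [0.4736 0.1601] [0.263  0.0174] 147.19832089720748
lug? 40 [0.4478 0.1537 0.0562] 0.10152796035657297 184.68689297507316
lug? 45 [0.5005 0.0606 0.0509] 0.11239658459039467 244.46326242561707
lug? 51 [0.4875 0.2589 0.0512] 0.11473488665179989 122.39071277517411
lug? 53 [0.6151 0.0692 0.0508] 0.11397653207587459 305.47301525839185
lug? 55 [0.6022 0.2667 0.051 ] 0.11746237049888601 63.07598020482479
rim 299 ((476.082763671875, 159.0235595703125), 38.5890998840332)
knob 204 [0.4822 0.1611 0.2147] [[0.4681 0.1489 0.1937]
 [0.4896 0.1713 0.2262]]
bail 187 [0.4793 0.1586] [0.3854 0.0231] 146.98403218079693
t 7.43 tcp [0.6178 0.0687 0.2524] psi 125.71 delta [ 0.1554 -0.0649 -0.0488] turn -9.048 q [ 0.05  0.44  1.28  0.    1.41 -0.57] tilt [ 0.009  0.    -1.   ]
```

View pics/scene5.png

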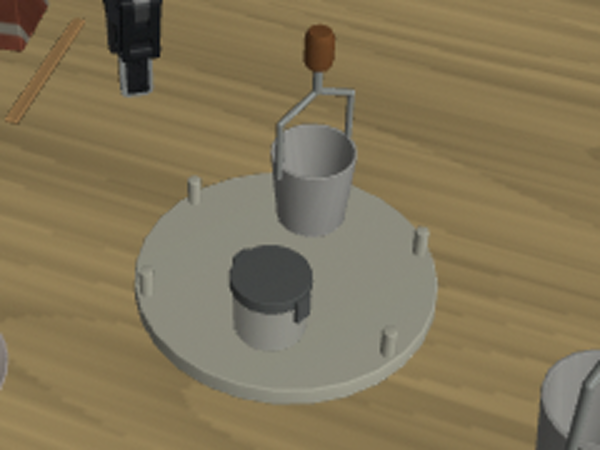

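View pics/top5.png

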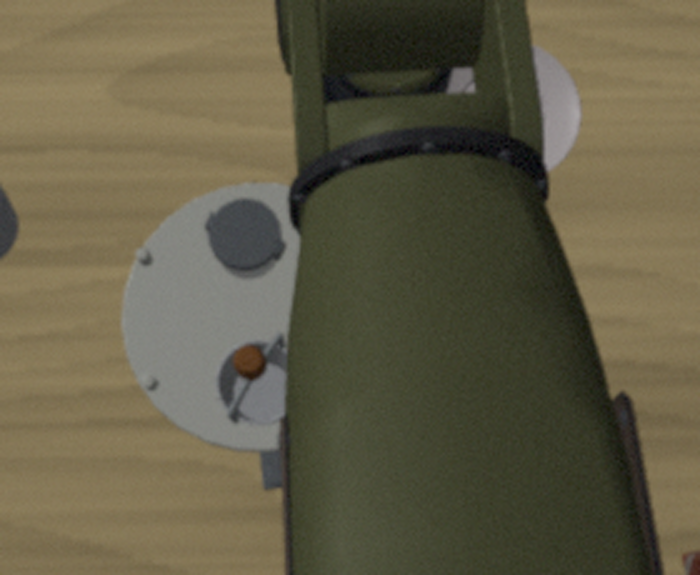

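send_rows:
  steps: [0,0,-0.02,1.0,0,0,-0.02,1.0,0,0,0,1.0,0,0,0,1.0,0,0,0,1.0,0,0,0,1.0,0,0,0,1.0,0,0,0,1.0]
  jaw: 0.085

```text
t: 8.1
tcp_pos: [0.6164, 0.0686, 0.2858]
orientation: [-0.0, 0.78, 0.625, -0.0]
ft_force: [-0.0, 0.3, 0.3]
finger_gap: 0.0848
```

send_rows:
  steps: [0,0,0,1.0,0,0,0,1.0,0,0,0,1.0,0,0,0,1.0,0,0,0,1.0,0,0,0,1.0,0,0,0,0.95,0,0,0,0]

```text
t: 8.77
tcp_pos: [0.6164, 0.0686, 0.2858]
orientation: [-0.0, 0.952, 0.307, -0.0]
ft_force: [-0.5, -0.1, -0.1]
finger_gap: 0.0851
```

```bash
python3 -c "
from g import *
go(0.476,0.160,.27,36)"
```

```text
t 8.77 tcp [0.6164 0.0686 0.2858] psi 35.75 delta [-0.0605 -0.1562  0.0159] turn -0.041 q [ 0.05  0.43  1.22 -0.    1.49  1.  ] tilt [-0.001 -0.    -1.   ]
```

send_rows:
  steps: [-0.01,-0.026,0,0,-0.01,-0.026,0,0,-0.01,-0.026,0,0,-0.01,-0.026,0,0,-0.01,-0.026,0,0,-0.0105,-0.026,0,0,0,0,0.015,0,0,0,0,0]

```text
t: 9.43
tcp_pos: [0.4744, 0.1596, 0.2698]
orientation: [-0.0, 0.95, 0.312, -0.001]
ft_force: [-0.9, -0.4, -1.2]
finger_gap: 0.0854
```

```bash
python3 -c "
from g import *
go(0.476,0.160,.19,36)"; python3 m2.py 6
```

```text
t 9.43 tcp [0.4744 0.1596 0.2698] psi 36.32 delta [0.0017 0.0007 0.0798] turn 0.054 q [0.25 0.16 1.6  0.   1.38 1.19] tilt [-0.002 -0.001 -1.   ]
lug? 25 [0.6119 0.0676 0.0529] 0.11341164125186483 303.68488345679157
lug? 24 [0.4983 0.0588 0.053 ] 0.115016757132839 243.84187989984957
rim 49 ((475.2823486328125, 158.28213500976562), 35.467674255371094)
knob 310 [0.443  0.1603 0.5237] [[0.4    0.1019 0.217 ]
 [0.4938 0.2005 0.5656]]
bail 26 [0.4629 0.1675] [0.0232 0.0092] 142.87943209213296
lug? 35 [0.4476 0.1549 0.057 ] 0.10165338683263059 184.00272772712606
lug? 46 [0.5005 0.0607 0.0506] 0.11232440845269676 244.40949641164454
lug? 50 [0.4871 0.2587 0.0509] 0.11486137351233588 122.63485688655872
lug? 50 [0.6151 0.0689 0.051 ] 0.11416271240563289 305.3556261859095
lug? 58 [0.6024 0.2666 0.0515] 0.11747622404026105 62.95663665566823
rim 303 ((476.6355285644531, 161.01327514648438), 39.66586685180664)
knob 217 [0.483  0.1633 0.233 ] [[0.4654 0.1483 0.1927]
 [0.5045 0.2081 0.5324]]
bail 187 [0.4792 0.1587] [0.383  0.0238] 146.8924770686586
```

View pics/scene6.png

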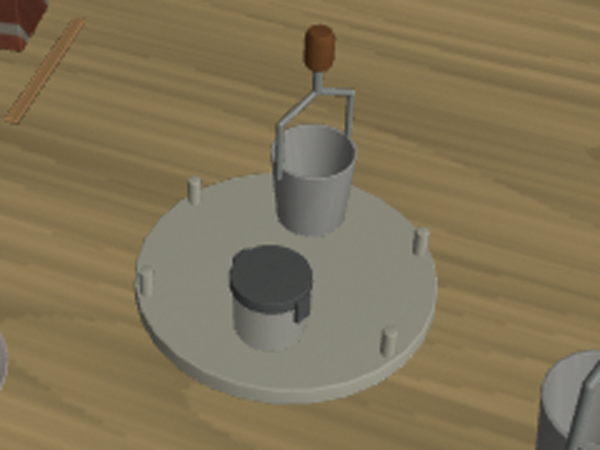

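send_rows:
  steps: [0.0015,0.0005,0.02,0,0,0,0.03,0,0,0,0.03,0,0,0,0,0,0,0,0,0]

```text
t: 9.95
tcp_pos: [0.4776, 0.1592, 0.1916]
orientation: [-0.0, 0.951, 0.31, -0.001]
ft_force: [0.5, -0.4, 0.7]
finger_gap: 0.085
```

```bash
python3 -c "
from g import *
go(0.476,0.160,.19,36)
i,d=get_image('scene'); save('scene7',i[90:270,240:440],3)"
```

```text
t 9.95 tcp [0.4776 0.1592 0.1916] psi 36.07 delta [-0.0008 -0.0016  0.0016] turn 0.012 q [ 0.25  0.24  1.7  -0.    1.21  1.19] tilt [-0.002 -0.001 -1.   ]
```

View pics/scene7.png

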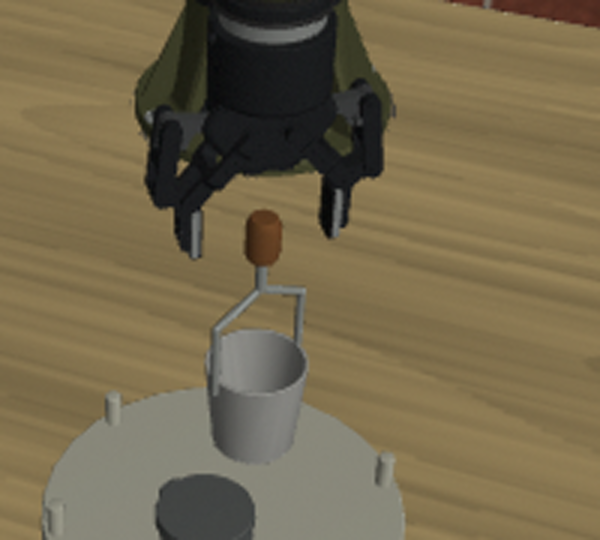

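send_rows:
  steps: [0,0,0,0,0,0,0,0,0,0,0,0,0,0,0,0,0,0,0,0,0,0,0,0,0,0,0,0,0,0,0,0]
  jaw: 0.0
  squeeze: 45

```text
t: 10.67
tcp_pos: [0.4775, 0.1598, 0.1921]
orientation: [-0.0, 0.951, 0.31, 0.001]
ft_force: [-0.9, 0.9, 5.0]
finger_gap: 0.0225
```

```bash
python3 -c "
from g import *
go(0.476,0.160,.19,36)
s=r.get_state(); print(s['finger_gap'],s['ft_force'])
i,d=get_image('scene'); save('scene8',i[90:270,240:440],3)"
```

```text
t 10.67 tcp [0.4775 0.1598 0.1921] psi 36.08 delta [-0.0011 -0.001   0.0021] turn 0.014 q [0.25 0.23 1.7  0.   1.21 1.19] tilt [ 0.001  0.    -1.   ]
0.0225168948980716 [-0.90071974  0.9316468   4.97868147]
```

View pics/scene8.png

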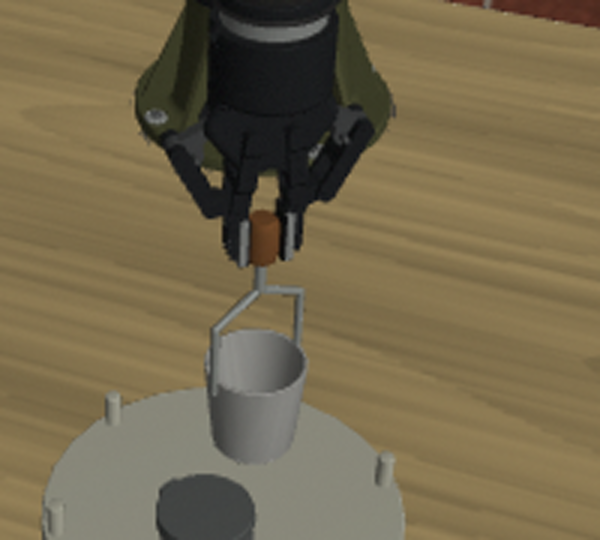

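send_rows:
  steps: [0,0,-0.005,0,0,0,-0.01,0,0,0,-0.015,0,0,0,-0.015,0,0,0,-0.012,0,0,0,-0.006,0,0,0,0,0,0,0,0,0]

```text
t: 11.38
tcp_pos: [0.4772, 0.1596, 0.2543]
orientation: [0.0, 0.951, 0.31, -0.0]
ft_force: [-0.1, -0.1, -2.5]
finger_gap: 0.0222
```

```bash
python3 -c "
from g import *
go(0.552,-.224,.256,-11)
s=r.get_state(); print(s['finger_gap'],s['ft_force'])
i,d=get_image('scene'); save('scene9',i[60:270,200:440],3)"
```

```text
t 11.38 tcp [0.4772 0.1596 0.2543] psi 36.08 delta [-0.1654  0.3541 -0.0016] turn 7.846 q [ 0.25  0.18  1.62 -0.    1.35  1.19] tilt [-0. -0. -1.]
0.022188469007946326 [-0.12065711 -0.14832342 -2.5168323 ]
```

View pics/scene9.png

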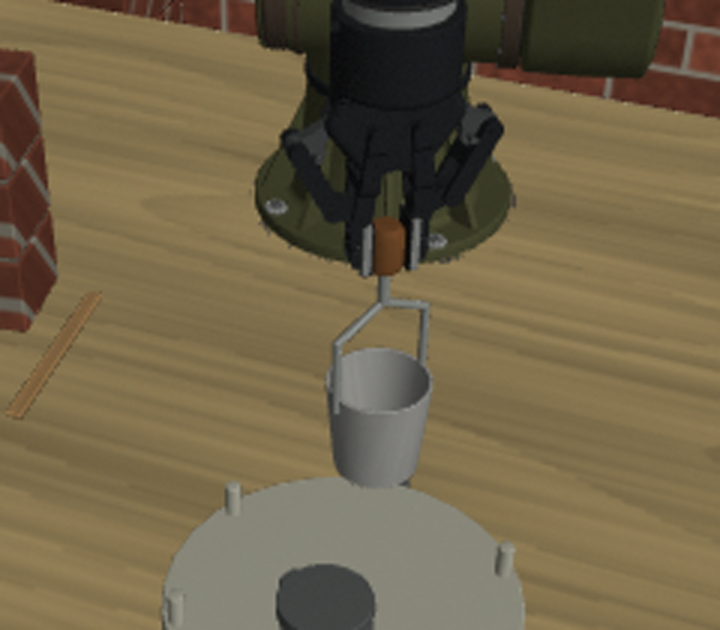

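send_rows:
  steps: [-0.003,0.006,0,0,-0.005,0.0125,0,0,-0.008,0.018,0,0,-0.008,0.018,0,0,-0.008,0.018,0,0,-0.008,0.018,0,0,-0.008,0.018,0,0,-0.008,0.018,0,0]

```text
t: 12.1
tcp_pos: [0.5064, 0.023, 0.2539]
orientation: [-0.0, 0.951, 0.31, -0.001]
ft_force: [-0.3, 1.2, -3.2]
finger_gap: 0.0227
```

send_rows:
  steps: [-0.008,0.018,0,0,-0.008,0.018,0,0,-0.008,0.018,0,0,-0.008,0.018,0,0,-0.008,0.018,0,0,-0.008,0.018,0,0,-0.008,0.018,0,0,-0.008,0.018,0,0]

```text
t: 12.77
tcp_pos: [0.5394, -0.1311, 0.2538]
orientation: [-0.0, 0.951, 0.31, -0.001]
ft_force: [1.2, 0.3, -3.5]
finger_gap: 0.0228
```

send_rows:
  steps: [-0.008,0.018,0,0,-0.008,0.018,0,0,-0.008,0.018,0,0,-0.008,0.018,0,0,-0.004,0.01,0,0,-0.002,0.005,0,0.3,0,0,0,0.6,0,0,0,0.7]

```text
t: 13.43
tcp_pos: [0.56, -0.2222, 0.254]
orientation: [-0.0, 0.974, 0.227, -0.0]
ft_force: [-0.0, -0.5, -3.5]
finger_gap: 0.0223
```

send_rows:
  steps: [0,0,0,0.8,0,0,0,0.9,0,0,0,0.9,0,0,0,0.9,0,0,0,0.9,0,0,0,0.9,0,0,0,0.6,0,0,0,0.3]

```text
t: 14.1
tcp_pos: [0.56, -0.2217, 0.2543]
orientation: [-0.0, 0.995, -0.096, -0.0]
ft_force: [-0.1, -0.0, -3.7]
finger_gap: 0.0226
```

```bash
python3 -c "
from g import *
go(0.562,-.222,.256,-11)"
```

```text
t 14.1 tcp [ 0.56   -0.2217  0.2543] psi -11.0 delta [ 0.002  -0.0001 -0.0017] turn -0.001 q [-0.44  0.4   1.33  0.    1.41  1.33] tilt [-0.001  0.    -1.   ]
```

```bash
cat > m3.py <<'E'
from g import *
import sys
np.set_printoptions(precision=4,suppress=True)
tag=sys.argv[1]; s=r.get_state(); p=s['tcp_pos']; print(p)
for n in('top','scene'):
    i,d=get_image(n); W=cloud(n,d); X,Y,Z=[W[...,k] for k in range(3)]; I=i.astype(int)
    gray=(I[...,0]<I[...,2]*1.5)
    b=gray&(Z>p[2]-.075)&(Z<p[2]-.022)&(np.hypot(X-p[0],Y-p[1])<.05)
    q=W[b]
    if len(q)>8:
        mm=q[:,:2].mean(0); u,s_,v=np.linalg.svd(q[:,:2]-mm,full_matrices=False); print(n,'bail',len(q),mm,q[:,2].max(),s_,np.degrees(np.arctan2(v[0,1],v[0,0]))%180)
        for k in range(0,len(q),max(1,len(q)//12)): print('   ',q[k])
    rim=W[(np.hypot(X-p[0],Y-p[1])<.05)&(Z>p[2]-.10)&(Z<p[2]-.086)]
    if len(rim)>8: print('rim',len(rim),cv2.minEnclosingCircle((rim[:,:2]*1000).astype(np.float32)))
    hk=W[gray&(X>.39)&(X<.51)&(Y<-.2)&(Y>-.28)&(Z>.17)&(Z<.228)]
    if len(hk)>8:
        mm=hk[:,:2].mean(0); u,s_,v=np.linalg.svd(hk[:,:2]-mm,full_matrices=False); a=v[0]*np.sign(v[0,0]); print(n,'hook',len(hk),mm,np.degrees(np.arctan2(a[1],a[0])))
        t=(hk[:,:2]-mm)@a; 
        for lo in np.arange(.0,t.max(),.004):
            k=(t>=lo)&(t<lo+.004)
            if k.any(): print('   ',round(lo+.002,3),(mm+a*(lo+.002)).round(4),hk[k,2].mean().round(4),hk[k,2].max().round(4),k.sum())
        print(t.max(),mm+a*t.max())
    u=proj(n,p)[0].astype(int); save(n+tag,i[max(0,u[1]-110):u[1]+110,max(0,u[0]-130):u[0]+130],3)
E
python3 m3.py a
```

```text
[ 0.56   -0.2217  0.2543]
top bail 114 [ 0.5558 -0.2058] 0.2312941438716207 [0.236  0.0181] 99.56421134074219
    [ 0.5608 -0.2131  0.2231]
    [ 0.5582 -0.2099  0.2258]
    [ 0.5636 -0.2552  0.2039]
    [ 0.5566 -0.2139  0.2245]
    [ 0.5633 -0.256   0.1975]
    [ 0.5556 -0.2058  0.2215]
    [ 0.5631 -0.2569  0.1907]
    [ 0.554  -0.2004  0.2206]
    [ 0.5539 -0.1878  0.2143]
    [ 0.5554 -0.1851  0.2009]
    [ 0.554  -0.1837  0.1991]
    [ 0.5513 -0.1844  0.2019]
    [ 0.5524 -0.1838  0.1818]
rim 264 ((558.0574951171875, -220.18724060058594), 37.56535339355469)
top hook 51 [ 0.4959 -0.2337] 2.8988434666048493
    0.002 [ 0.4979 -0.2336] 0.206 0.2105 12
    0.006 [ 0.5019 -0.2334] 0.2089 0.2116 10
    0.01 [ 0.5059 -0.2332] 0.2082 0.2112 5
0.009338522328528612 [ 0.5052 -0.2332]
scene bail 182 [ 0.5596 -0.2197] 0.23132507753371898 [0.3851 0.024 ] 100.27803622226217
    [ 0.5575 -0.2295  0.2285]
    [ 0.5601 -0.231   0.2249]
    [ 0.5617 -0.2355  0.2223]
    [ 0.5645 -0.2388  0.2208]
    [ 0.5625 -0.2439  0.2159]
    [ 0.5557 -0.2062  0.2185]
    [ 0.5512 -0.1926  0.2167]
    [ 0.5552
[... 278 characters left out ...]
720468264078
    0.002 [ 0.4508 -0.242 ] 0.2021 0.2042 4
    0.006 [ 0.4547 -0.2413] 0.2045 0.2051 2
    0.01 [ 0.4587 -0.2405] 0.203 0.2058 8
    0.014 [ 0.4626 -0.2398] 0.2 0.2028 6
    0.018 [ 0.4665 -0.2391] 0.1998 0.2022 7
    0.022 [ 0.4705 -0.2383] 0.198 0.1997 4
    0.026 [ 0.4744 -0.2376] 0.1959 0.1984 5
    0.03 [ 0.4783 -0.2369] 0.1967 0.1997 6
    0.034 [ 0.4823 -0.2361] 0.1958 0.197 4
    0.038 [ 0.4862 -0.2354] 0.1943 0.1975 4
    0.042 [ 0.4901 -0.2347] 0.1991 0.2053 6
    0.046 [ 0.4941 -0.2339] 0.2001 0.2014 2
    0.05 [ 0.498  -0.2332] 0.2058 0.2088 6
    0.054 [ 0.5019 -0.2325] 0.2106 0.212 4
    0.058 [ 0.5059 -0.2317] 0.2088 0.2109 6
0.05728975123374191 [ 0.5052 -0.2319]
```

View pics/scenea.png

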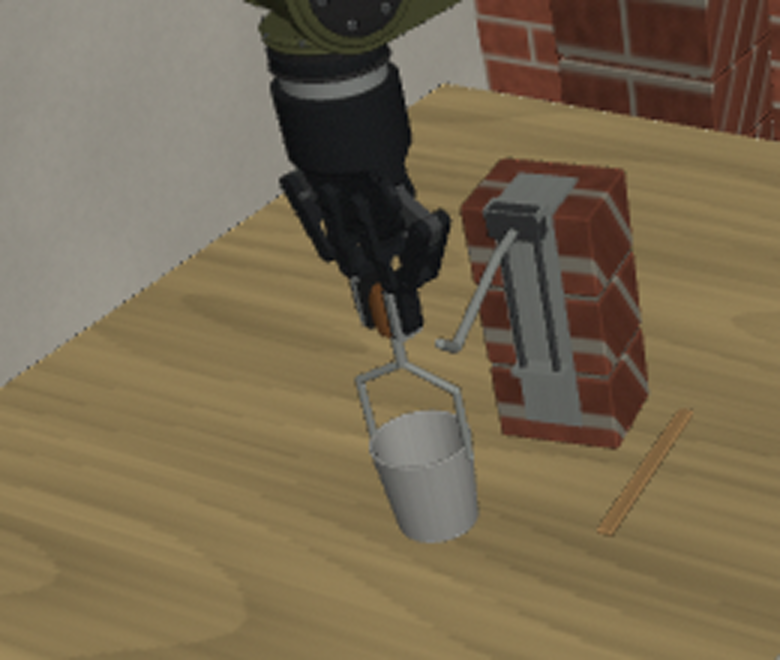

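View pics/topa.png

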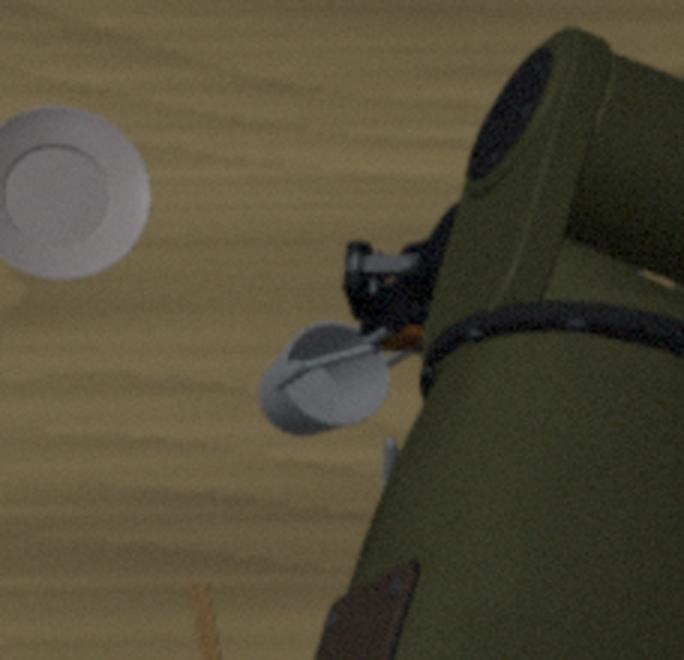

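send_rows:
  steps: [-0.003,0.0012,0,0,-0.006,0.0024,0,0,-0.007,0.0029,0,0,-0.007,0.0029,0,0,-0.007,0.0029,0,0,-0.007,0.0029,0,0,-0.006,0.0024,0,0,-0.003,0.0012,0,0]

```text
t: 14.87
tcp_pos: [0.5105, -0.2325, 0.2548]
orientation: [0.0, 0.996, -0.094, 0.0]
ft_force: [0.1, 0.6, -1.9]
finger_gap: 0.0226
```

```bash
python3 m3.py b; python3 -c "
from g import *
go(.4855,-.2364,.2545,-11);print(r.get_state()['ft_force'])"
```

```text
[ 0.5105 -0.2325  0.2548]
top bail 217 [ 0.4933 -0.2246] 0.23184898396151626 [0.2851 0.129 ] 49.79977512389024
    [ 0.5111 -0.2254  0.2251]
    [ 0.5071 -0.2223  0.2271]
    [ 0.5058 -0.2214  0.2243]
    [ 0.5045 -0.1979  0.2139]
    [ 0.503  -0.1986  0.2117]
    [ 0.5008 -0.1997  0.2131]
    [ 0.5023 -0.1951  0.1855]
    [ 0.4942 -0.2333  0.2061]
    [ 0.4888 -0.2341  0.1937]
    [ 0.483  -0.2388  0.1944]
    [ 0.4755 -0.2363  0.1938]
    [ 0.4693 -0.2436  0.1971]
    [ 0.4612 -0.2408  0.2015]
rim 261 ((508.63580322265625, -231.06922912597656), 37.61930465698242)
top hook 273 [ 0.4747 -0.2344] 20.83749290034003
    0.002 [ 0.4765 -0.2337] 0.1946 0.1972 11
    0.006 [ 0.4803 -0.2323] 0.1942 0.1965 11
    0.01 [ 0.484  -0.2308] 0.1963 0.2004 12
    0.014 [ 0.4878 -0.2294] 0.1996 0.2031 11
    0.018 [ 0.4915 -0.228 ] 0.2031 0.2077 12
    0.022 [ 0.4952 -0.2266] 0.2058 0.2108 13
    0.026 [ 0.499  -0.2252] 0.2079 0.2107 12
    0.03 [ 0.5027 -0.2237] 0.2125 0.2252 4
    0.034 [ 0.5065 -0.2223] 0.2236 0.2275 22
    0.038 [ 0.5102 -0.2209] 0.2197 0.2258 31
    0.042 [ 0.5139 -0.2195] 0.21
[... 828 characters left out ...]
018 [ 0.4759 -0.2318] 0.1944 0.1944 1
    0.022 [ 0.4797 -0.2307] 0.1941 0.1981 4
    0.026 [ 0.4835 -0.2295] 0.1942 0.2001 5
    0.03 [ 0.4874 -0.2283] 0.1981 0.2034 4
    0.034 [ 0.4912 -0.2272] 0.1998 0.2018 3
    0.038 [ 0.495 -0.226] 0.2071 0.2098 5
    0.042 [ 0.4988 -0.2248] 0.2081 0.2111 5
    0.046 [ 0.5027 -0.2237] 0.2145 0.2276 10
    0.05 [ 0.5065 -0.2225] 0.2223 0.227 16
    0.054 [ 0.5103 -0.2213] 0.2198 0.2261 18
    0.058 [ 0.5141 -0.2202] 0.218 0.219 2
0.05642351211773991 [ 0.5126 -0.2206]
t 14.97 tcp [ 0.511  -0.2325  0.2548] psi -10.75 delta [-0.0243  0.0086  0.0003] turn 0.042 q [-0.49  0.31  1.46  0.    1.38  1.27] tilt [ 0. -0. -1.]
[ 0.187907    0.17043175 -3.78665629]
```

View pics/sceneb.png

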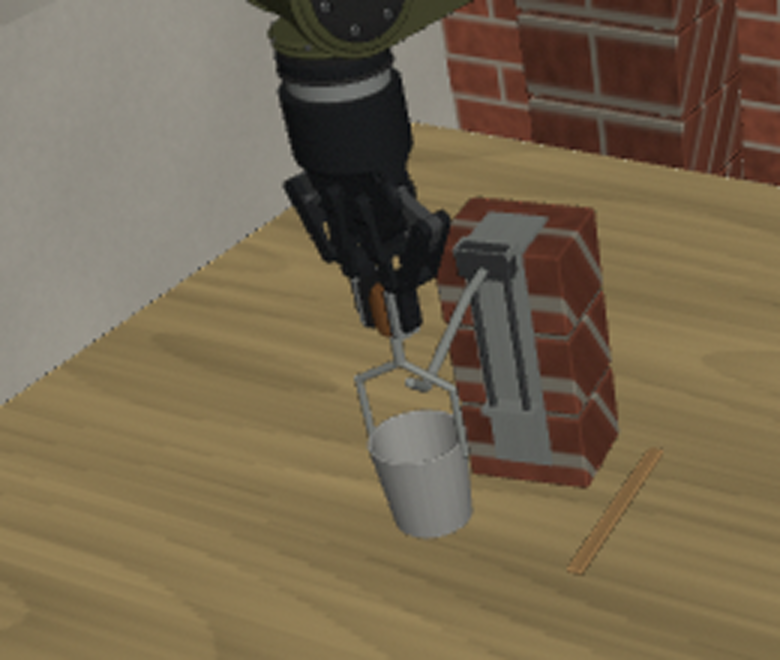

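send_rows:
  steps: [-0.004,0.0015,0,0,-0.006,0.0023,0,0,-0.006,0.0023,0,0,-0.006,0.0022,0,0,-0.003,0.001,0,0,0,0,0,0,0,0,0,0]

```text
t: 15.55
tcp_pos: [0.4851, -0.2368, 0.2547]
orientation: [0.0, 0.996, -0.094, 0.0]
ft_force: [-0.4, 0.1, -2.9]
finger_gap: 0.0228
```

send_rows:
  steps: [0,0,0.002,0,0,0,0.003,0,0,0,0.003,0,0,0,0.003,0,0,0,0.003,0,0,0,0.003,0,0,0,0.003,0,0,0,0,0]

```text
t: 16.22
tcp_pos: [0.485, -0.2366, 0.2338]
orientation: [-0.0, 0.996, -0.093, -0.0]
ft_force: [0.2, 1.2, -2.4]
finger_gap: 0.0226
```

```bash
python3 -c "
from g import *
go(.485,-.237,.2345,-11)
F=[]
for k in range(4):
    i,d=get_image('scene' if k%2 else 'top'); F.append(r.get_state()['ft_force'])
print(np.mean(F,0),np.std(F,0))
u=proj('scene',r.get_state()['tcp_pos'])[0].astype(int); save('scenec',i[max(0,u[1]-90):u[1]+90,max(0,u[0]-100):u[0]+100],4)"
```

```text
t 16.22 tcp [ 0.485  -0.2366  0.2338] psi -10.72 delta [ 0.0001  0.0003 -0.0008] turn 0.046 q [-0.52  0.28  1.55  0.    1.32  1.24] tilt [-0.001  0.001 -1.   ]
[-0.09559054  0.23024962 -3.32455781] [0.45049329 0.28833693 0.08723231]
```

View pics/scenec.png

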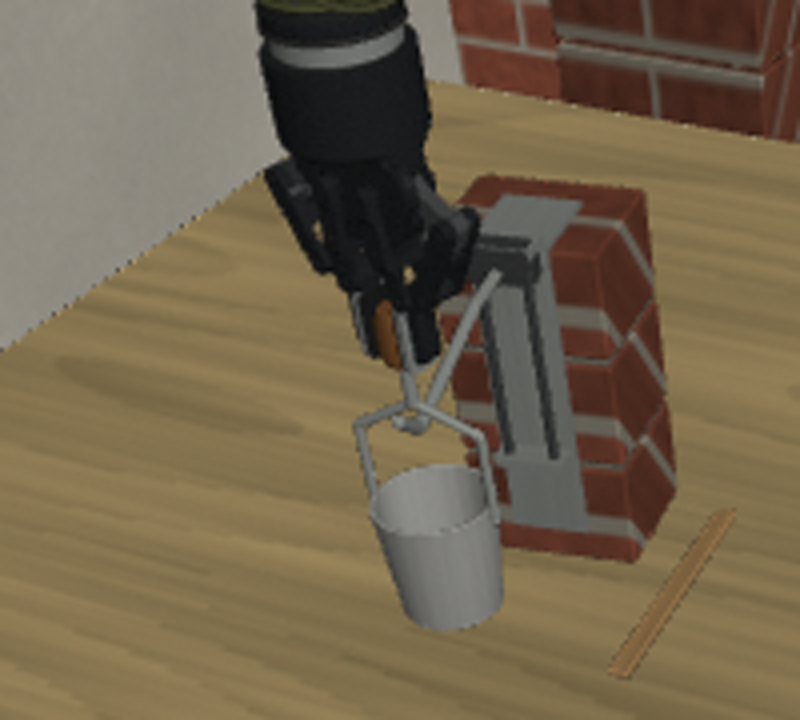

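send_rows:
  steps: [0,0,0.002,0,0,0,0.002,0,0,0,0.002,0,0,0,0.002,0,0,0,0.002,0,0,0,0.002,0,0,0,0.002,0,0,0,0,0]

```text
t: 17.08
tcp_pos: [0.4851, -0.2367, 0.2201]
orientation: [-0.0, 0.996, -0.093, -0.0]
ft_force: [0.8, -0.1, -2.7]
finger_gap: 0.0225
```

send_rows:
  steps: [0,0,0.002,0,0,0,0.0025,0,0,0,0.0025,0,0,0,0.0025,0,0,0,0.0025,0,0,0,0.002,0,0,0,0.001,0,0,0,0,0]

```text
t: 17.75
tcp_pos: [0.4851, -0.2367, 0.2053]
orientation: [-0.0, 0.996, -0.093, -0.0]
ft_force: [-0.0, -0.1, -0.5]
finger_gap: 0.0225
```

```bash
cat > f.py <<'E'
from g import *
import sys
np.set_printoptions(precision=3,suppress=True)
F=[]
for k in range(8):
    i,d=get_image('top' if k<7 else 'scene'); F.append(r.get_state()['ft_force'])
print(np.mean(F,0),np.std(F,0)); go(.485,-.237,.2,-11)
u=proj('scene',r.get_state()['tcp_pos'])[0].astype(int); save('scene'+sys.argv[1],i[max(0,u[1]-90):u[1]+90,max(0,u[0]-100):u[0]+100],4)
E
python3 f.py d
```

```text
[-0.303 -0.161 -1.286] [0.583 0.562 0.499]
t 18.15 tcp [ 0.485 -0.237  0.206] psi -10.72 delta [-0.     0.     0.006] turn 0.046 q [-0.52  0.3   1.58 -0.    1.26  1.24] tilt [ 0. -0. -1.]
```

View pics/scened.png

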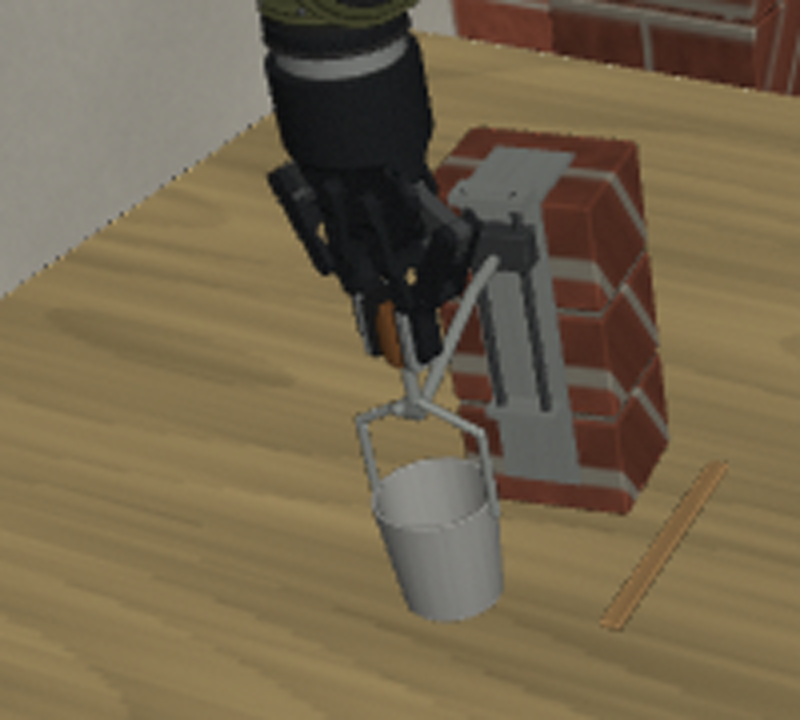

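send_rows:
  steps: [0,0,0.002,0,0,0,0.0025,0,0,0,0.0025,0,0,0,0.0025,0,0,0,0.002,0,0,0,0.0015,0,0,0,0.001,0,0,0,0,0]

```text
t: 18.82
tcp_pos: [0.4851, -0.2367, 0.1913]
orientation: [-0.0, 0.996, -0.093, -0.0]
ft_force: [-0.5, -1.5, -0.2]
finger_gap: 0.0223
```

```bash
python3 f.py e
```

```text
[-0.474 -0.212  0.176] [0.495 0.614 0.418]
t 19.22 tcp [ 0.485 -0.237  0.192] psi -10.72 delta [-0.     0.    -0.008] turn 0.046 q [-0.52  0.31  1.6   0.    1.23  1.24] tilt [ 0. -0. -1.]
```

View pics/scenee.png

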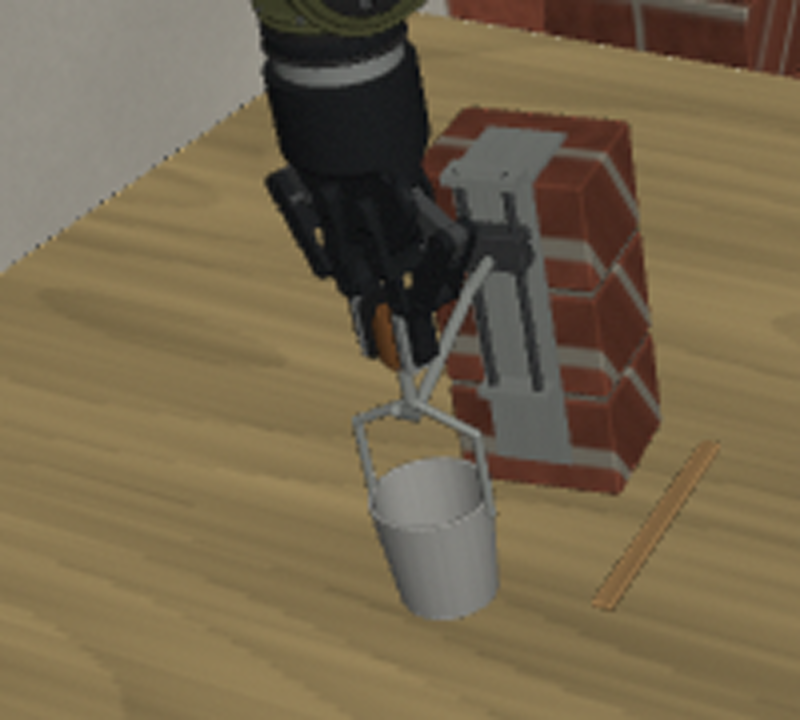

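send_rows:
  steps: [0,0,0,0,0,0,0,0,0,0,0,0,0,0,0,0,0,0,0,0,0,0,0,0]
  jaw: 0.034
  squeeze: 20

```text
t: 19.72
tcp_pos: [0.4852, -0.2367, 0.1915]
orientation: [-0.0, 0.996, -0.093, -0.0]
ft_force: [0.5, 0.5, -0.6]
finger_gap: 0.0342
```

send_rows:
  steps: [0,0,0,0,0,0,0,0,0,0,0,0,0,0,0,0,0,0,0,0,0,0,0,0,0,0,0,0,0,0,0,0]
  jaw: 0.075

```text
t: 20.38
tcp_pos: [0.4852, -0.2367, 0.1915]
orientation: [0.0, 0.996, -0.093, 0.0]
ft_force: [0.4, -0.7, 0.0]
finger_gap: 0.0751
```

```bash
python3 f.py f
```

```text
[-0.149 -0.1   -0.214] [0.375 0.644 0.571]
t 20.78 tcp [ 0.485 -0.237  0.192] psi -10.72 delta [-0.     0.    -0.008] turn 0.046 q [-0.52  0.31  1.6   0.    1.23  1.24] tilt [ 0. -0. -1.]
```

View pics/scenef.png

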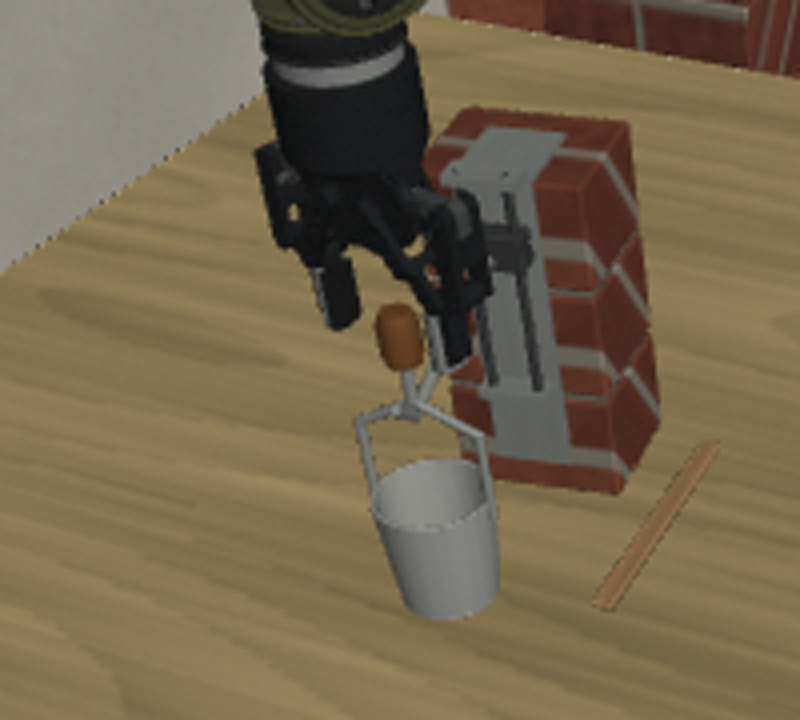

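send_rows:
  steps: [0,0,-0.006,0,0,0,-0.012,0,0,0,-0.02,0,0,0,-0.025,0,0,0,-0.03,0,0,0,-0.03,0,0,0,-0.02,0,0,0,0,0]

```text
t: 21.45
tcp_pos: [0.4858, -0.2371, 0.3396]
orientation: [0.001, 0.996, -0.093, 0.003]
ft_force: [-0.1, 0.3, 0.6]
finger_gap: 0.0747
```

send_rows:
  steps: [0,0,0,0,0,0,0,0,0,0,0,0,0,0,0,0,0,0,0,0,0,0,0,0,0,0,0,0,0,0,0,0]

```text
t: 22.12
tcp_pos: [0.4851, -0.2367, 0.3344]
orientation: [-0.0, 0.996, -0.093, -0.0]
ft_force: [0.4, -0.6, -1.0]
finger_gap: 0.0751
```

send_rows:
  steps: [0,0,0,0,0,0,0,0,0,0,0,0,0,0,0,0,0,0,0,0,0,0,0,0,0,0,0,0,0,0,0,0]

```text
t: 22.78
tcp_pos: [0.4851, -0.2367, 0.3345]
orientation: [0.0, 0.996, -0.093, 0.0]
ft_force: [0.0, -0.3, 0.8]
finger_gap: 0.0746
```

```bash
cat > e.py <<'E'
from g import *
import sys
np.set_printoptions(precision=4,suppress=True)
for k in range(3):
    i,d=get_image('scene'); W=cloud('scene',d); X,Y,Z=[W[...,j] for j in range(3)]; I=i.astype(int)
    m=(np.hypot(X-.484,Y+.236)<.05)
    b=m&(I[...,0]>I[...,2]*1.8)&(Z>.15)&(Z<.26); q=W[b]; print('knob',len(q),q.mean(0),q[:,2].min(),q[:,2].max())
    rim=W[m&(Z>.075)&(Z<.112)]; print(' cup',len(rim),rim.mean(0), W[m&(Z>.0)&(Z<.112)].min(0))
    if k==0: save('sceneg',i,1.4)
i,d=get_image('top'); save('topg',i,1.4)
for n,K in(('scene',('plate','stick','jar')),('top',('plate','stick','jar'))):
    for k in K:
        for o in models.boxes_of(n,k)[:1]: print(n,k,round(o['score'],2),np.array(o['at']))
print(r.get_state()['t'])
E
python3 e.py
```

```text
knob 168 [ 0.4859 -0.2339  0.2099] 0.19028690249444516 0.22382859491624388
 cup 581 [ 0.4819 -0.2388  0.0903] [ 0.4351 -0.2857  0.    ]
knob 169 [ 0.4859 -0.234   0.2099] 0.1890119864338856 0.22339600928168768
 cup 583 [ 0.4821 -0.2387  0.0903] [ 0.4347 -0.2855  0.    ]
knob 169 [ 0.486  -0.2338  0.21  ] 0.18915969623317028 0.22418338513284886
 cup 581 [ 0.4819 -0.2387  0.0903] [ 0.4342 -0.2859  0.    ]
scene plate 0.69 [ 0.7463 -0.0781  0.0085]
scene stick 0.71 [ 0.3586 -0.1692  0.0033]
scene jar 0.86 [0.6249 0.1769 0.0888]
top plate 0.97 [ 0.7501 -0.0713  0.013 ]
top stick 0.61 [ 0.3454 -0.1727  0.0069]
top jar 0.86 [0.6054 0.1751 0.0809]
23.2833
```

View pics/sceneg.png

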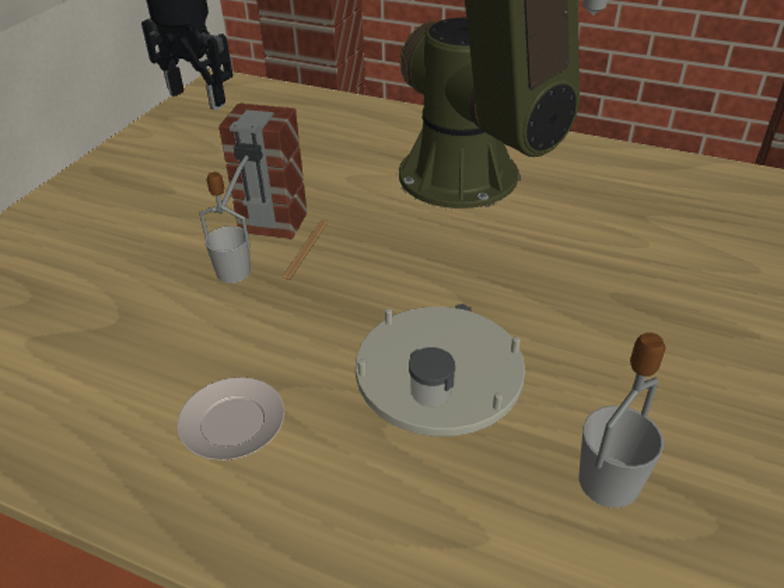

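The cup hangs at scene px (163,180) in the dipped hook, the gripper is well clear above it, and three frames in a row agree within noise. I'm handing in.

```bash
python3 -c "
from bench import ticket
print(ticket.hand_in())"
```

```text
the job is handed in; nothing more can be done
None
```

I handed the job in at about t = 23.3 s with the cup hanging free on the dipped hook; no verdict was reported.

- **Turntable:** I straddled one lug with the fingers and turned the disc about 90°, without touching the cup. The lugs put the cup's direction at about 184.4°, and the tongue lies at about 184.7°.
- **Hanging:** I gripped the knob and lined the bail up across the hook (measured 100°, aim 100.2°). I brought it in over the tip about 30 mm above the seat, then lowered it slowly until the wrist force was near zero (+0.2 N) before letting go.
- **Last checks, cup:** Three frames over about 0.15 s showed the knob still to within about 0.2 mm. The hook's dip works out at about 33 mm, and the cup looks upright, though I did not measure its tilt.
- **Last checks, bystanders:** The jar stands on the disc, and the plate and stick read within about 4 mm of where they started.
- **Disagreements:** The two cameras differed by 1–4 mm on the cup and bail positions and by up to 20 mm on the jar, where each sees a different side. The hook's seat was only fixed to about ±2 mm along the hook. The wrist force was noisy, about ±0.5 N per reading.

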